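Seat the keyed index plate of the drilling jig on its pin

ROBOT

A 6-joint arm with a two-finger parallel gripper is mounted at the origin on the work surface. World frame = base frame: x ahead of the robot, y to its left, z up, the work surface at z = 0. Lengths are in mm, angles in degrees, forces in N, time in s.
With the tool pointing down it reaches from about 300 to 850 mm from the base axis. Payload 4.2 kg.
Tool frame: the origin (TCP) lies between the finger pads; the fingertips stand 22 mm ahead of it and the grasp point (between the pads) lies 3 mm ahead of it; z points along the fingers, y is the direction in which the jaws open and shut (so a half turn about z gives the same grasp; the last joint's range is limited). The gripper opens to 91 mm and grips with 3 to 60 N. Pads are 32 mm wide; open, the fingers measure 118 mm over their backs; the gripper's body (76 mm by 178 mm) begins 60 mm behind the grasp point.
Start: joints at [-74.943, 18.312, 89.639, -0, 72.044, -1.146], TCP at [160.453, -552.173, 235.976] pointing down, gripper open.
Joint ranges: [-177.97, 177.97], [-48.28, 115.42], [12.27, 149.76], [-77.06, 257.06], [2.81, 150.46], [-146.56, 146.56]. Speed limits (degrees/s): [147.25, 147.25, 180, 180, 180, 180].

INTERFACE

Orientations are given as [roll, pitch, yaw] about the fixed x, y, z axes, in that order (R = Rz(yaw) Ry(pitch) Rx(roll)).
In Python, from workcell import telemetry, cams, env gives the robot as it stands.
- The arm moves only by the shell command python3 -m inch 'ROWS' [FORCE]. ROWS is JSON, a list of rows, each an object of numbers: "x", "y", "z": the shift along the tool's x, y, z in cm; "yaw": the turn about the tool's z in units of 5 degrees (1.0 is 5 degrees); "gripper": the gripper's target within -1 to 1 (fully open at 1, half-way at 0, shut at -1). A call has 1 to 12 rows; each row shifts and turns the commanded pose from where the row before left it, along the tool's axes as they then stand; what a row does not reach is not made up. A row lasts 1/12 s, in which the tool goes at most 41.7 mm and 7.16 degrees, less where a joint would pass 70% of its speed; a pose out of reach is approached as far as the arm can. A call is refused whole if a number of a shift passes 4.17 or a number of a turn 1, either way. A call with a gripper value outside its range is refused whole. The fingers move at their own pace and stop on an object; FORCE is the grip in N (left out, the last holds). Time passes only in rows, so rows that do not move let the fingers close. It gives the time, the measured TCP pose, the force and the opening at its end, in the units of the state.
- telemetry.state(): the state, without advancing time (a new reading comes with each control period).
- cams.grab_frame(name): name is "scene" or "top" or "wrist"; returns a dict with "pixels" (400x640x3 uint8, red, green, blue), "mtx" (3x3 intrinsics, pixels), "rvec" (rotation vector, rad) and "tvec" (3), from world to camera coordinates, as OpenCV has them. Camera axes: x right, y down, z forward; pixel columns grow to the right and rows downward; lengths in mm; the calibration is good to about 2 mm. A picture is of the moment at which its call begins. There is no depth.
- env.job_done(): hands the job in, once; it reports no verdict.
The state is a dict: "time_s": time; "qpos": joint angles; "qvel": joint speeds; "effort": joint torques, N m; "ee_pos": TCP position; "ee_rot": TCP orientation; "force": force on the tool from outside, world axes, zero at the start; "torque": the same for the moment, N m; "gripper_width": finger opening in mm.
Only numpy, scipy, OpenCV 4.12 (cv2) and the standard library are available. Lean on these libraries where they do the work, as an engineer would, in place of code of your own. Each camera call takes 0.05 s, during which the arm holds its last target. There are 200 camera calls.

TASK

The round drilling jig that will hold the little hull must be locked: push the brass index plate round with a fingertip until the notch in its rim stands over the steel pin, then press the plate fully home, so that it sits down over the pin and stays there. Only push and press it: do not lift the plate or force it, and leave the tools and other things on the desk where they are.

Things in the scene. Friction and masses are not known exactly. Their poses are not given: they have to be found in the camera images.
- plate: the index plate, a flat brass disc 140 mm across, 5 mm thick, 0.6 kg, lying level over the jig, its hub loosely round the jig's upright spindle (1 mm of play); top face 47 mm above the desk at the start, 37 mm seated. Origin: centre of its underside; x axis towards the notch. It turns without end either way against the friction of the collar under it (2 to 5 N at the stud) and stays where it is left
- hub_top (a point): centre of the flat top of the round brass hub (diameter 32 mm, 24 mm high above the plate's top face) in the middle of the plate, on the vertical axis about which the plate turns; 71 mm above the desk at the start, 61 mm seated
- stud_top (a point): centre of the top of the finger stud, a round brass post (diameter 16 mm, 14 mm high above the plate's top face) fixed on the plate 50 mm from its axis, directly opposite the notch; pushed sideways by a fingertip, it turns the plate. Nothing else stands on the plate but hub and stud
- notch (a point): centre of the notch in the plate's rim, at the height of the plate's top face, on the rim's edge 70 mm from the axis. The notch is 22 mm wide, open outwards, and cut 12 mm deep into the rim, right through the plate. It turns with the plate
- pin_tip (a point): top of the fixed upright steel pin (diameter 12 mm, round end), 41 mm above the desk and 70 mm from the plate's axis; at the start it stands 1 mm below the plate, half hidden under the rim, on a short steel bar that shows beyond the rim. It has 5 mm of play on either side in the notch
- collar (a joint): how far the stiff sliding collar (diameter 100 mm) that carries the plate has been pressed down, m: 0 at the start, 0.010 fully home on a hard stop (the pin then stands 4 mm above the plate's top face). It bears the plate's weight; 4 to 7 N more, pressed down on the hub, slides it down, and it stays where it is left. Unless the notch is over the pin, the pin stops the rim after 1 mm and the plate only tips a little
- jig: fixed round walnut base of the jig, diameter 188 mm, 22 mm high, standing on the desk below the plate; origin at the centre of its underside on the plate's axis, x axis towards the pin
- tweezers_long: bystander, loose: brass tweezers with bent tips, 150 mm long, 6 mm high, lying on the desk; origin midway along, x axis towards the tips
- tweezers_short: bystander, loose: smaller brass tweezers with bent tips, 115 mm long, 6 mm high; origin midway along, x axis towards the tips
- probe: bystander, loose: bone-handled steel probe, 165 mm long, 10 mm high; origin in the handle, 78 mm from its butt, x axis towards the needle
- hull: bystander, loose: tiny black pine ship's hull, 80 mm long, 22 mm wide, 18 mm high, keel on the desk; origin under its middle, x axis towards the bow
- spool: bystander, loose: wooden thread spool, diameter 32 mm, 36 mm high; origin at the centre of its underside
- glue_jar: bystander, loose: amber glass glue jar, diameter 44 mm, 55 mm high; origin at the centre of its underside
- weight: bystander, loose: brass weight with a knob, diameter 34 mm, 42 mm high; origin at the centre of its underside
Things that resemble listed ones, but are neither listed nor needed, are in the scene too. Of the things like the jig, leave any that is pink; of the rest the smaller one is meant.

How it is judged:
By the outcome, as a careful person would: the job done as asked, in the order asked, and still so for the second after the job is handed in, with the robot touching nothing.
It also fails if it takes over 54 s, if anything falls off the work surface, if the arm or the gripper's body presses on something with over 40 N, if the wrist force passes 120 N, or if a joint passes its speed limit or range.

## Working session

There is one attempt and no reset: what is moved stays moved. The work goes in short steps, Python scripts to look and compute and a shell command to move; the robot and the scene stay as the last step left them, time stands still between calls to the robot, and variables do not carry over. Pictures are saved under pics/ and viewed, about 8 in all and at most 12, crops included, and the job is handed in when it is done.

```bash
mkdir -p pics; ls; python3 - <<'E'
from workcell import telemetry, cams
import cv2
print(telemetry.state())
for n in ("top","scene"):
    f=cams.grab_frame(n); cv2.imwrite(f"pics/{n}0.png",f["pixels"][:,:,::-1]); print(n,f["mtx"],f["rvec"],f["tvec"])
E
```

```text
pics
{'time_s': 0.0, 'qpos': array([-7.49447089e+01,  1.83529090e+01,  8.97076949e+01,  6.50473398e-04,
        7.20423592e+01, -1.14573746e+00]), 'qvel': array([ 0.05027736, -0.01191166,  0.00545957, -0.02786398, -0.01128614,
       -0.08031167]), 'effort': array([-5.03219017e-04, -4.12461197e+01, -2.31969023e+01,  7.25907320e-02,
        4.53827390e-02, -1.20651425e-04]), 'ee_pos': array([ 160.31404325, -551.71277513,  235.09879338]), 'ee_rot': array([-1.79897070e+02, -2.67710411e-03,  1.62008250e+01]), 'force': array([-0.47667691, -0.32059272,  0.511799  ]), 'torque': array([0.01822838, 0.05137363, 0.00618564]), 'gripper_width': 91.1761545813357}
top [[424.10328287   0.         328.42935359]
 [  0.         424.10328287 197.91281449]
 [  0.           0.           1.        ]] [ 2.17722684 -2.13535844  0.15740239] [-109.69267874  494.11879787 1259.3238385 ]
scene [[459.96965892   0.         319.48705944]
 [  0.         459.96965892 203.25268187]
 [  0.           0.           1.        ]] [ 2.09002257  0.87557655 -0.45065639] [-273.5654319  -193.99785036 1551.92362572]
```

View pics/top0.png

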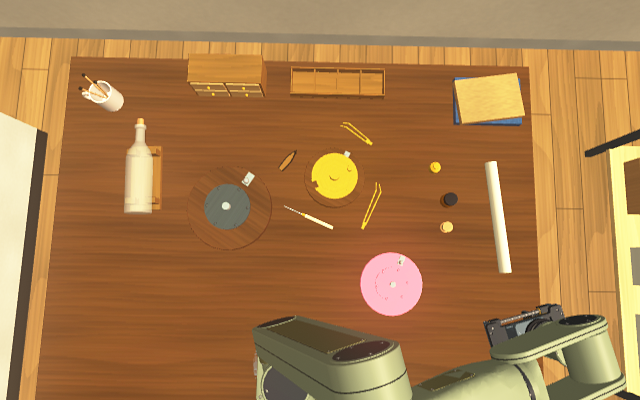

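View pics/scene0.png

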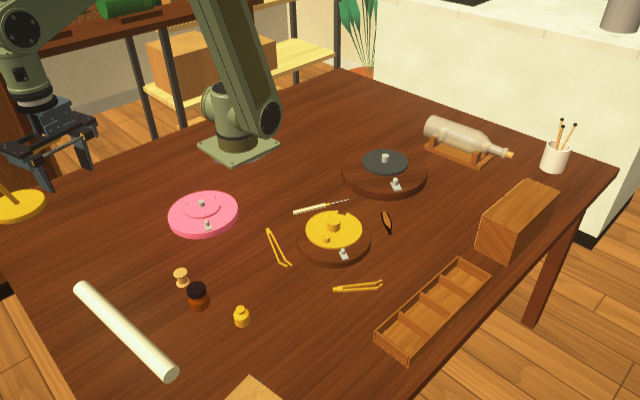

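The top view shows three jig-like things: the pink disc (391,284), the big walnut base with a grey disc (227,206), and the smaller walnut base with a brass plate (335,177). I choose the brass one: it isn't pink, and it is the smaller of the other two. The notch looks to be at the left, near (314,184), and the pin bar at (347,154). Next I'll measure it and look at a crop.

```bash
cat > h.py <<'E'
import numpy as np, cv2
from workcell import telemetry, cams
def ray(f,uv,z):
    R=cv2.Rodrigues(np.array(f["rvec"]))[0]; t=np.array(f["tvec"]).ravel()
    C=-R.T@t; d=R.T@np.linalg.inv(f["mtx"])@np.array([uv[0],uv[1],1.])
    return C+d*(z-C[2])/d[2]
def pix(f,P):
    return cv2.projectPoints(np.array(P,float).reshape(-1,3),np.array(f["rvec"],float),np.array(f["tvec"],float),f["mtx"],None)[0].reshape(-1,2)
def rectify(f,c,half,z,s):
    "metric picture of the plane z around c: s px/mm, right=+x? (cols=x, rows=-y)"
    w=np.array([[c[0]-half,c[1]+half,z],[c[0]+half,c[1]+half,z],[c[0]+half,c[1]-half,z],[c[0]-half,c[1]-half,z]])
    n=2*half*s
    H=cv2.getPerspectiveTransform(pix(f,w).astype(np.float32),np.float32([[0,0],[n,0],[n,n],[0,n]]))
    return cv2.warpPerspective(f["pixels"],H,(int(n),int(n)),flags=cv2.INTER_CUBIC)
E
python3 - <<'E'
from h import *
f=cams.grab_frame("top"); p=f["pixels"]
hsv=cv2.cvtColor(p,cv2.COLOR_RGB2HSV)
m=cv2.inRange(hsv,(20,150,120),(35,255,255)); m[:, :290]=0;m[:,372:]=0;m[:140]=0;m[215:]=0
n,l,s,c=cv2.connectedComponentsWithStats(m)
k=1+np.argmax(s[1:,4]); m=(l==k).astype(np.uint8)
cn=max(cv2.findContours(m,0,cv2.CHAIN_APPROX_NONE)[0],key=cv2.contourArea)
P=np.array([ray(f,q[0],47)[:2] for q in cn])
(hc,hr)=cv2.minEnclosingCircle(P.astype(np.float32)); print(hc,hr)
r=np.hypot(*(P-hc).T); i=np.argmin(r); print("dent",P[i],r[i])
for uv,z in (((314,184),47),((347,154),35),((334,178),71),((351,168),61)): print(uv,ray(f,uv,z))
im=rectify(f,hc,110,47,2.5); cv2.imwrite("pics/rect.png",im[:,:,::-1])
E
```

```text
(564.3162841796875, -115.37947845458984) 71.04960632324219
dent [545.47437159 -64.31720085] 54.42769390437116
(314, 184) [536.0614389  -55.43316239  47.        ]
(347, 154) [ 634.2148426  -154.94291347   35.        ]
(334, 178) [ 551.36610581 -115.22109729   71.        ]
(351, 168) [ 584.90939198 -166.2034675    61.        ]
```

View pics/rect.png

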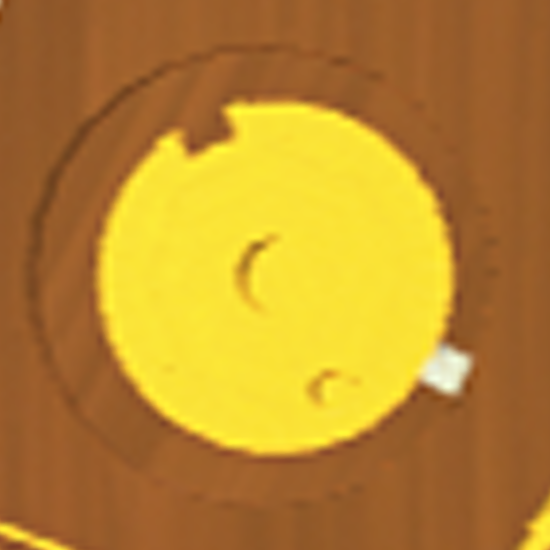

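The crop shows the brass plate with its notch at the upper left (207,122), the stud at (335,387) and the pin's steel bar at (447,370). That gives a notch bearing of about 114° and a stud bearing of about -66°, which is opposite as it should be. The pin bears about -29°, so the plate needs about 143° clockwise. I'll refine the angles and start moving.

```bash
python3 - <<'E'
from h import *
f=cams.grab_frame("top"); p=f["pixels"]
hsv=cv2.cvtColor(p,cv2.COLOR_RGB2HSV)
m=cv2.inRange(hsv,(0,0,150),(179,70,255)); w=np.zeros_like(m); w[146:164,338:358]=m[146:164,338:358]
M=cv2.moments(w,True); uv=(M["m10"]/M["m00"],M["m01"]/M["m00"]); print(uv,M["m00"])
c=np.array([564.3,-115.4])
for z in (22,30,38):
    d=ray(f,uv,z)[:2]-c; print(z,d,np.hypot(*d),np.degrees(np.arctan2(d[1],d[0])))
# walnut base rim centre check using scene view: same plate mask
g=cams.grab_frame("scene"); h=cv2.cvtColor(g["pixels"],cv2.COLOR_RGB2HSV)
m=cv2.inRange(h,(20,150,120),(35,255,255)); a=np.zeros_like(m); a[200:260,298:370]=m[200:260,298:370]
cn=max(cv2.findContours(a,0,cv2.CHAIN_APPROX_NONE)[0],key=cv2.contourArea)
P=np.array([ray(g,q[0],47)[:2] for q in cn]); print("scene",cv2.minEnclosingCircle(P.astype(np.float32)))
E
python3 -m inch '[{"x":3.02,"y":-1.5,"gripper":-1},{"x":3.02,"y":-1.5},{"x":3.02,"y":-1.5},{"x":3.02,"y":-1.5},{"x":3.02,"y":-1.5},{"x":3.02,"y":-1.5},{"x":3.02,"y":-1.5},{"x":3.02,"y":-1.5},{"x":3.02,"y":-1.5}]' 10
```

```text
(346.6363636363636, 153.54545454545453) 22.0
22 [ 74.51502742 -39.06741577] 84.13532127678467 -27.667532251965934
30 [ 72.55477284 -38.65637282] 82.21015887362577 -28.04819271896786
38 [ 70.59451827 -38.24532987] 80.28879913362596 -28.447090375315568
scene ((562.6262817382812, -116.0970687866211), 71.5390396118164)invalid input
```

```bash
python3 -m inch '[{"x":3.02,"y":-1.5,"z":0,"yaw":0,"gripper":-1},{"x":3.02,"y":-1.5,"z":0,"yaw":0,"gripper":-1},{"x":3.02,"y":-1.5,"z":0,"yaw":0,"gripper":-1},{"x":3.02,"y":-1.5,"z":0,"yaw":0,"gripper":-1},{"x":3.02,"y":-1.5,"z":0,"yaw":0,"gripper":-1},{"x":3.02,"y":-1.5,"z":0,"yaw":0,"gripper":-1},{"x":3.02,"y":-1.5,"z":0,"yaw":0,"gripper":-1},{"x":3.02,"y":-1.5,"z":0,"yaw":0,"gripper":-1},{"x":3.02,"y":-1.5,"z":0,"yaw":0,"gripper":-1}]' 10
```

```text
time_s: 1.0
ee_pos: [384.7, -345.4, 236.0]
ee_rot: [180.0, -0.0, 16.2]
force: [1.2, -0.7, -0.5]
gripper_width: 34.1
```

```bash
python3 -m inch '[{"x":3.02,"y":-1.5,"z":0,"yaw":0,"gripper":-1},{"x":3.02,"y":-1.5,"z":0,"yaw":0,"gripper":-1},{"x":3.02,"y":-1.5,"z":0,"yaw":0,"gripper":-1},{"x":3.02,"y":-1.5,"z":0,"yaw":0,"gripper":-1},{"x":3.02,"y":-1.5,"z":0,"yaw":0,"gripper":-1},{"x":3.02,"y":-1.5,"z":0,"yaw":0,"gripper":-1},{"x":3.02,"y":-1.5,"z":0,"yaw":0,"gripper":-1},{"x":3.02,"y":-1.5,"z":0,"yaw":0,"gripper":-1},{"x":3.02,"y":-1.5,"z":0,"yaw":0,"gripper":-1}]'
python3 -m inch '[{"x":0,"y":0,"z":0,"yaw":-1,"gripper":-1},{"x":0,"y":0,"z":0,"yaw":-1,"gripper":-1},{"x":0,"y":0,"z":0,"yaw":-1,"gripper":-1},{"x":0,"y":0,"z":0,"yaw":-1,"gripper":-1},{"x":0,"y":0,"z":0,"yaw":-1,"gripper":-1},{"x":0,"y":0,"z":0,"yaw":-1,"gripper":-1},{"x":0,"y":0,"z":0,"yaw":-1,"gripper":-1},{"x":0,"y":0,"z":0,"yaw":-1,"gripper":-1},{"x":0,"y":0,"z":0,"yaw":-1,"gripper":-1},{"x":0,"y":0,"z":0,"yaw":-1,"gripper":-1},{"x":0,"y":0,"z":0,"yaw":-1,"gripper":-1},{"x":0,"y":0,"z":0,"yaw":-1,"gripper":-1}]'
python3 -m inch '[{"x":0,"y":0,"z":0,"yaw":-1,"gripper":-1},{"x":0,"y":0,"z":0,"yaw":-1,"gripper":-1},{"x":0,"y":0,"z":0,"yaw":-1,"gripper":-1},{"x":0,"y":0,"z":0,"yaw":-1,"gripper":-1},{"x":0,"y":0,"z":0,"yaw":-1,"gripper":-1},{"x":0,"y":0,"z":0,"yaw":-1,"gripper":-1},{"x":0,"y":0,"z":0,"yaw":-1,"gripper":-1},{"x":0,"y":0,"z":0,"yaw":-1,"gripper":-1},{"x":0,"y":0,"z":0,"yaw":-1,"gripper":-1},{"x":0,"y":0,"z":0,"yaw":-1,"gripper":-1},{"x":0,"y":0,"z":0,"yaw":-1,"gripper":-1},{"x":0,"y":0,"z":0,"yaw":-1,"gripper":-1}]'
python3 -m inch '[{"x":0,"y":0,"z":0,"yaw":-1,"gripper":-1},{"x":0,"y":0,"z":0,"yaw":-1,"gripper":-1},{"x":0,"y":0,"z":0,"yaw":-0.76,"gripper":-1},{"x":0,"y":0,"z":0,"yaw":0,"gripper":-1}]'
python3 - <<'E'
from h import *
f=cams.grab_frame("wrist"); cv2.imwrite("pics/w1.png",f["pixels"][:,:,::-1])
s=telemetry.state(); print(s["qpos"],s["gripper_width"],s["ee_pos"],s["ee_rot"])
E
```

```text
time_s: 1.75
ee_pos: [608.1, -139.8, 235.8]
ee_rot: [180.0, 0.0, 16.2]
force: [0.3, 0.2, 0.3]
gripper_width: 0.7
time_s: 2.75
ee_pos: [607.0, -141.2, 235.7]
ee_rot: [-180.0, 0.0, 76.5]
force: [0.5, 0.1, -0.8]
gripper_width: 0.5
time_s: 3.75
ee_pos: [607.0, -141.2, 235.7]
ee_rot: [-180.0, -0.0, 136.5]
force: [0.6, -0.6, 0.2]
gripper_width: 0.5
time_s: 4.08
ee_pos: [607.0, -141.2, 235.7]
ee_rot: [-180.0, -0.0, 150.1]
force: [-0.1, -0.4, 0.2]
gripper_width: 0.1
[-1.41482966e+01  2.27141741e+01  8.29386375e+01 -3.27384048e-03
  7.43661462e+01 -7.40691901e+01] 0.16110978300802023 [ 607.05100075 -141.18282563  235.76438261] [-1.79991765e+02 -1.73644307e-02  1.49921775e+02]
```

View pics/w1.png

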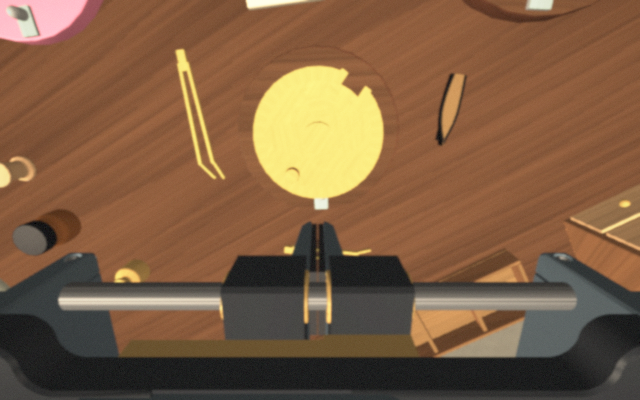

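The wrist view shows the whole plate centred near (318,132). The hub is at (318,125), the stud at (293,172), the notch at (355,85) and the pin bar at (321,203). I'll use it to check the centre.

```bash
cat >> h.py <<'E'
def plate(f,box,c0=None,z=47,zb=28):
    x0,x1,y0,y1=box; h=cv2.cvtColor(f["pixels"],cv2.COLOR_RGB2HSV)
    k=np.zeros(h.shape[:2],np.uint8); k[y0:y1,x0:x1]=255
    m=cv2.inRange(h,(18,90,120),(38,255,255))&k
    cn=max(cv2.findContours(m,0,cv2.CHAIN_APPROX_NONE)[0],key=cv2.contourArea)
    P=np.array([ray(f,q[0],z)[:2] for q in cn]); c,r=cv2.minEnclosingCircle(P.astype(np.float32)); c=np.array(c)
    if c0 is not None: c=np.array(c0)
    d=P-c; rr=np.hypot(*d.T); a=np.arctan2(d[:,1],d[:,0])
    q=rr<r-6; nv=d[q].mean(0)  # inner edge of the notch
    w=cv2.inRange(h,(0,0,150),(179,60,255))&k; ys,xs=np.nonzero(w)
    b=ray(f,(xs.mean(),ys.mean()),zb)[:2]-c
    deg=lambda v: np.degrees(np.arctan2(v[1],v[0]))
    return dict(c=c,r=r,notch=deg(nv),nr=np.hypot(*nv),nq=int(q.sum()),pin=deg(b),br=np.hypot(*b),bn=len(xs))
E
python3 - <<'E'
from h import *
f=cams.grab_frame("wrist"); print(plate(f,(248,390,60,215)))
E
```

```text
{'c': array([ 561.97564697, -113.89620209]), 'r': 71.90090942382812, 'notch': np.float64(115.95649410616512), 'nr': np.float64(58.65396549504216), 'nq': 30, 'pin': np.float64(-28.00672084928914), 'br': np.float64(83.18319456499488), 'bn': 141}
```

The three centre estimates agree within about 2 mm: roughly (563,-115), notch 115°, pin -28°, so 143° clockwise. Next I descend beside the stud.

```bash
python3 -m inch '[{"x":0,"y":0,"z":3.5,"yaw":0,"gripper":-1},{"x":0,"y":0,"z":3.5,"yaw":0,"gripper":-1},{"x":0,"y":0,"z":3.5,"yaw":0,"gripper":-1},{"x":0,"y":0,"z":2.5,"yaw":0,"gripper":-1},{"x":0,"y":0,"z":1.5,"yaw":0,"gripper":-1},{"x":0,"y":0,"z":1.0,"yaw":0,"gripper":-1},{"x":0,"y":0,"z":0.6,"yaw":0,"gripper":-1},{"x":0,"y":0,"z":0,"yaw":0,"gripper":-1},{"x":0,"y":0,"z":0,"yaw":0,"gripper":-1}]'
```

```text
time_s: 4.93
ee_pos: [607.8, -141.4, 75.8]
ee_rot: [180.0, 0.1, 150.0]
force: [0.5, -0.5, 0.9]
gripper_width: 0.5
```

```bash
python3 -m inch '[{"x":0.005,"y":-0.22,"z":0,"yaw":0.5,"gripper":-1},{"x":0.005,"y":-0.22,"z":0,"yaw":0.5,"gripper":-1},{"x":0.005,"y":-0.22,"z":0,"yaw":0.5,"gripper":-1},{"x":0.005,"y":-0.22,"z":0,"yaw":0.5,"gripper":-1},{"x":0.005,"y":-0.22,"z":0,"yaw":0.5,"gripper":-1},{"x":0.005,"y":-0.22,"z":0,"yaw":0.5,"gripper":-1},{"x":0.005,"y":-0.22,"z":0,"yaw":0.5,"gripper":-1},{"x":0.005,"y":-0.22,"z":0,"yaw":0.5,"gripper":-1},{"x":0.005,"y":-0.22,"z":0,"yaw":0.5,"gripper":-1},{"x":0.005,"y":-0.22,"z":0,"yaw":0.5,"gripper":-1},{"x":0.005,"y":-0.22,"z":0,"yaw":0.5,"gripper":-1},{"x":0.005,"y":-0.22,"z":0,"yaw":0.5,"gripper":-1}]'
python3 - <<'E'
from h import *
f=cams.grab_frame("wrist"); g=cams.grab_frame("top")
cv2.imwrite("pics/p2.png",np.vstack([f["pixels"][:,:,::-1][:300],cv2.resize(g["pixels"][120:230,260:420,::-1],(640,300))[:, :]]))
E
```

```text
time_s: 5.93
ee_pos: [591.0, -159.6, 77.1]
ee_rot: [179.7, 0.2, 119.8]
force: [3.0, 2.4, -0.1]
gripper_width: 0.6
```

View pics/p2.png

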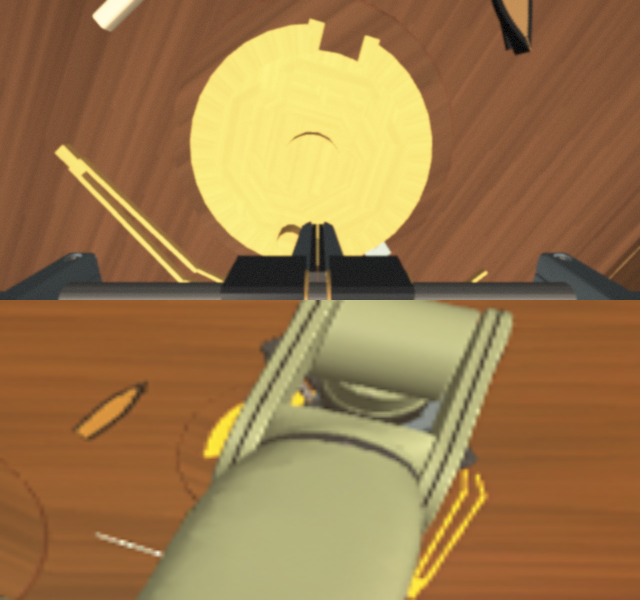

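The wrist view shows the finger against the stud at (295,235) and the plate turning, with the notch now at (342,40). The force is about 4 N. I'll keep pushing.

```bash

python3 -m inch '[{"x":0.02,"y":-0.22,"z":0.02,"yaw":0.5,"gripper":-1},{"x":0.02,"y":-0.22,"z":0.02,"yaw":0.5,"gripper":-1},{"x":0.02,"y":-0.22,"z":0.02,"yaw":0.5,"gripper":-1},{"x":0.02,"y":-0.22,"z":0.02,"yaw":0.5,"gripper":-1},{"x":0.01,"y":-0.22,"z":0.02,"yaw":0.5,"gripper":-1},{"x":0.01,"y":-0.22,"z":0.02,"yaw":0.5,"gripper":-1},{"x":0.01,"y":-0.22,"z":0.01,"yaw":0.5,"gripper":-1},{"x":0.01,"y":-0.22,"z":0,"yaw":0.5,"gripper":-1},{"x":0.01,"y":-0.22,"z":0,"yaw":0.5,"gripper":-1},{"x":0.01,"y":-0.22,"z":0,"yaw":0.5,"gripper":-1},{"x":0.01,"y":-0.22,"z":0,"yaw":0.5,"gripper":-1},{"x":0.01,"y":-0.22,"z":0,"yaw":0.5,"gripper":-1}]'
python3 - <<'E'
from h import *
f=cams.grab_frame("wrist"); r=plate(f,(170,450,0,215),(563,-115)); print(r)
p=telemetry.state()["ee_pos"][:2]-[563,-115]; print(np.hypot(*p),np.degrees(np.arctan2(p[1],p[0])))
E
```

```text
time_s: 7.03
ee_pos: [567.0, -167.3, 76.4]
ee_rot: [179.4, 0.3, 90.0]
force: [5.0, -2.5, 2.5]
gripper_width: 0.5
{'c': array([ 563, -115]), 'r': 71.06647491455078, 'notch': np.float64(-73.38424728688858), 'nr': np.float64(9.681635543621287), 'nq': 246, 'pin': np.float64(-25.446608629064464), 'br': np.float64(81.84413740160947), 'bn': 277}
52.307210012722344 -86.31514517780029
```

```bash

python3 -m inch '[{"x":0.02,"y":-0.24,"z":0.01,"yaw":0.5,"gripper":-1},{"x":0.02,"y":-0.24,"z":0.01,"yaw":0.5,"gripper":-1},{"x":0.02,"y":-0.24,"z":0.01,"yaw":0.5,"gripper":-1},{"x":0.02,"y":-0.24,"z":0.01,"yaw":0.5,"gripper":-1},{"x":0.01,"y":-0.24,"z":0.01,"yaw":0.5,"gripper":-1},{"x":0.01,"y":-0.24,"z":0.01,"yaw":0.5,"gripper":-1},{"x":0.01,"y":-0.22,"z":0.01,"yaw":0.5,"gripper":-1},{"x":0.01,"y":-0.22,"z":0,"yaw":0.5,"gripper":-1},{"x":0.01,"y":-0.22,"z":0,"yaw":0.5,"gripper":-1},{"x":0.01,"y":-0.22,"z":0,"yaw":0.5,"gripper":-1},{"x":0.01,"y":-0.22,"z":0,"yaw":0.5,"gripper":-1},{"x":0.01,"y":-0.22,"z":0,"yaw":0.5,"gripper":-1}]'
python3 -m inch '[{"x":0.01,"y":-0.22,"z":0,"yaw":0.5,"gripper":-1},{"x":0.01,"y":-0.22,"z":0,"yaw":0.5,"gripper":-1},{"x":0.01,"y":-0.22,"z":0,"yaw":0.5,"gripper":-1},{"x":0.01,"y":-0.22,"z":0,"yaw":0.5,"gripper":-1},{"x":0.01,"y":-0.22,"z":0,"yaw":0.5,"gripper":-1},{"x":0.01,"y":-0.22,"z":0,"yaw":0.5,"gripper":-1},{"x":0.01,"y":-0.22,"z":0,"yaw":0.5,"gripper":-1},{"x":0.01,"y":-0.22,"z":0,"yaw":0.5,"gripper":-1},{"x":0.01,"y":-0.22,"z":0,"yaw":0.5,"gripper":-1},{"x":0.01,"y":-0.22,"z":0,"yaw":0.5,"gripper":-1},{"x":0.01,"y":-0.22,"z":0,"yaw":0.5,"gripper":-1},{"x":0.01,"y":-0.22,"z":0,"yaw":0.5,"gripper":-1}]'
python3 - <<'E'
from h import *
f=cams.grab_frame("wrist"); cv2.imwrite("pics/p3.png",f["pixels"][:,:,::-1])
p=telemetry.state()["ee_pos"][:2]-[563,-115]; print(np.hypot(*p),np.degrees(np.arctan2(p[1],p[0])))
E
```

```text
time_s: 8.08
ee_pos: [540.1, -160.1, 75.5]
ee_rot: [179.4, 0.0, 60.0]
force: [3.8, -5.3, 3.7]
gripper_width: 0.3
time_s: 9.08
ee_pos: [520.4, -141.1, 75.0]
ee_rot: [179.6, -0.1, 30.1]
force: [-0.1, -7.9, 4.2]
gripper_width: 0.2
49.87330672586767 -149.19507644654595
```

View pics/p3.png

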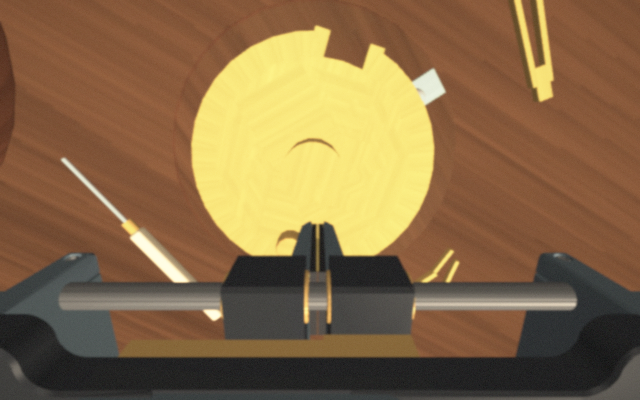

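The notch is at (347,50), the pin bar at (429,87), and the stud still rests against the finger. The hull isn't in this view, and the tweezers and probe look undisturbed. I'll measure the remaining angle.

```bash
cat >> h.py <<'E'
def gap(f,ymax=150,c=(563,-115),z=47,zb=28):
    h=cv2.cvtColor(f["pixels"],cv2.COLOR_RGB2HSV); k=np.zeros(h.shape[:2],np.uint8); k[:ymax,170:470]=255
    m=cv2.inRange(h,(18,90,120),(38,255,255))&k
    cn=max(cv2.findContours(m,0,cv2.CHAIN_APPROX_NONE)[0],key=cv2.contourArea)[:,0]
    cn=cn[cn[:,1]<ymax-25]
    d=np.array([ray(f,q,z)[:2] for q in cn])-c; r=np.hypot(*d.T)
    # notch corners: rim points next to the dent
    ax=d.mean(0); ax/=np.hypot(*ax); R=lambda v: np.degrees(np.arctan2(v[...,1],v[...,0]))
    q=(r<65)&(r>60); nb=(r<61)
    w=cv2.inRange(h,(0,0,150),(179,60,255))&k
    n,l,s,cc=cv2.connectedComponentsWithStats(w); i=1+np.argmax(s[1:,4]); b=ray(f,cc[i],zb)[:2]-c
    return dict(notch_floor=R(d[nb].mean(0)),walls=(R(d[q]).min(),R(d[q]).max()),n=int(nb.sum()),rmed=np.median(r),pin=R(b),br=np.hypot(*b),bn=s[i,4])
E
python3 - <<'E'
from h import *
print(gap(cams.grab_frame("wrist")))
E
```

```text
{'notch_floor': np.float64(13.76561448474249), 'walls': (np.float64(3.7283966708099046), np.float64(24.336856988946884)), 'n': 49, 'rmed': np.float64(70.25578153744223), 'pin': np.float64(-27.115296032035626), 'br': np.float64(81.49927815742022), 'bn': np.int32(682)}
```

```bash

python3 -m inch '[{"x":0.005,"y":-0.22,"z":0,"yaw":0.5,"gripper":-1},{"x":0.005,"y":-0.22,"z":0,"yaw":0.5,"gripper":-1},{"x":0.005,"y":-0.22,"z":0,"yaw":0.5,"gripper":-1},{"x":0.005,"y":-0.22,"z":0,"yaw":0.5,"gripper":-1},{"x":0.005,"y":-0.22,"z":0,"yaw":0.5,"gripper":-1},{"x":0.005,"y":-0.22,"z":0,"yaw":0.5,"gripper":-1},{"x":0.005,"y":-0.22,"z":0,"yaw":0.5,"gripper":-1},{"x":0.005,"y":-0.22,"z":0,"yaw":0.5,"gripper":-1},{"x":0.005,"y":-0.22,"z":0,"yaw":0.5,"gripper":-1},{"x":0.005,"y":-0.22,"z":0,"yaw":0.5,"gripper":-1},{"x":0.005,"y":-0.22,"z":0,"yaw":0.5,"gripper":-1},{"x":0.005,"y":-0.22,"z":0,"yaw":0.5,"gripper":-1}]'
python3 -m inch '[{"x":0.005,"y":-0.22,"z":0,"yaw":0.5,"gripper":-1},{"x":0.005,"y":-0.22,"z":0,"yaw":0.5,"gripper":-1},{"x":0.005,"y":-0.22,"z":0,"yaw":0.5,"gripper":-1},{"x":0,"y":0,"z":0,"yaw":0,"gripper":-1},{"x":0,"y":0,"z":0,"yaw":0,"gripper":-1}]'
python3 - <<'E'
from h import *
f=cams.grab_frame("wrist"); cv2.imwrite("pics/p4.png",f["pixels"][:,:,::-1]); print(gap(f))
p=telemetry.state()["ee_pos"][:2]-[563,-115]; print(np.hypot(*p),np.degrees(np.arctan2(p[1],p[0])))
E
```

```text
time_s: 10.18
ee_pos: [512.8, -115.2, 74.5]
ee_rot: [179.8, -0.1, 0.0]
force: [-1.1, -6.2, 4.8]
gripper_width: 0.5
time_s: 10.6
ee_pos: [513.1, -107.6, 74.0]
ee_rot: [179.9, -0.1, -7.4]
force: [-0.4, -3.6, 2.8]
gripper_width: 0.6
{'notch_floor': np.float64(-26.298239820545984), 'walls': (np.float64(-36.4526600297247), np.float64(-15.937608725390287)), 'n': 52, 'rmed': np.float64(69.3323963101603), 'pin': np.float64(-27.43687561223445), 'br': np.float64(75.49385840472169), 'bn': np.int32(1500)}
50.52112614029866 171.48193828808886
```

View pics/p4.png

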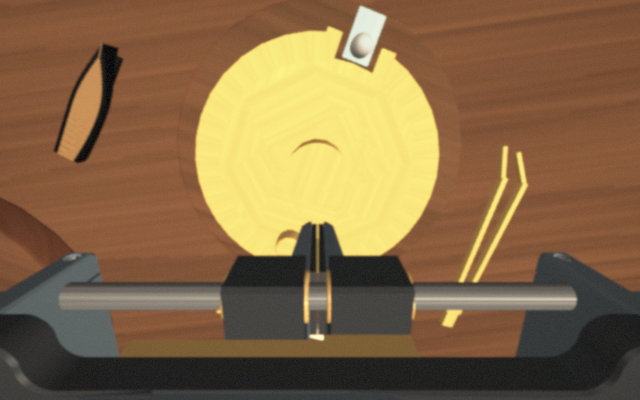

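The steel pin shows inside the notch at (360,45), with the notch within about 1.2° of it. I'll nudge it 1° more, back off, rise and move over the hub.

```bash

python3 -m inch '[{"x":0,"y":-0.09,"z":0,"yaw":0,"gripper":-1},{"x":0,"y":0,"z":0,"yaw":0,"gripper":-1},{"x":0,"y":0,"z":0,"yaw":0,"gripper":-1},{"x":0,"y":0.4,"z":0,"yaw":0,"gripper":-1},{"x":0,"y":0.4,"z":0,"yaw":0,"gripper":-1},{"x":0,"y":0,"z":-1.5,"yaw":0,"gripper":-1},{"x":0,"y":0,"z":-2.5,"yaw":0,"gripper":-1},{"x":0,"y":0,"z":-2.5,"yaw":0,"gripper":-1},{"x":0,"y":0,"z":0,"yaw":0,"gripper":-1}]'
python3 -m inch '[{"x":2.5,"y":-0.35,"z":0,"yaw":0,"gripper":-1},{"x":2.5,"y":-0.35,"z":0,"yaw":0,"gripper":-1},{"x":0,"y":0,"z":0,"yaw":0,"gripper":-1},{"x":0,"y":0,"z":0,"yaw":0,"gripper":-1}]'
python3 - <<'E'
from h import *
f=cams.grab_frame("wrist"); cv2.imwrite("pics/p5.png",f["pixels"][:,:,::-1])
for zb in (28,38): print(gap(f,ymax=215,zb=zb))
print(pix(f,[[563,-115,71]]))
E
```

```text
time_s: 11.4
ee_pos: [513.9, -114.1, 141.7]
ee_rot: [-180.0, -0.4, -7.5]
force: [1.4, -0.2, -0.5]
gripper_width: 0.5
time_s: 11.73
ee_pos: [562.0, -113.1, 136.6]
ee_rot: [-180.0, 0.1, -7.5]
force: [-0.0, 0.7, -0.1]
gripper_width: 0.7
{'notch_floor': np.float64(-26.981787549295404), 'walls': (np.float64(-37.270308230241355), np.float64(-17.108699345659563)), 'n': 33, 'rmed': np.float64(69.47390731483995), 'pin': np.float64(-27.28792160872814), 'br': np.float64(75.45014413210357), 'bn': np.int32(750)}
{'notch_floor': np.float64(-26.981787549295404), 'walls': (np.float64(-37.270308230241355), np.float64(-17.108699345659563)), 'n': 33, 'rmed': np.float64(69.47390731483995), 'pin': np.float64(-26.419727285617586), 'br': np.float64(75.50603834063682), 'bn': np.int32(750)}
[[319.4638551  219.80081246]]
```

View pics/p5.png

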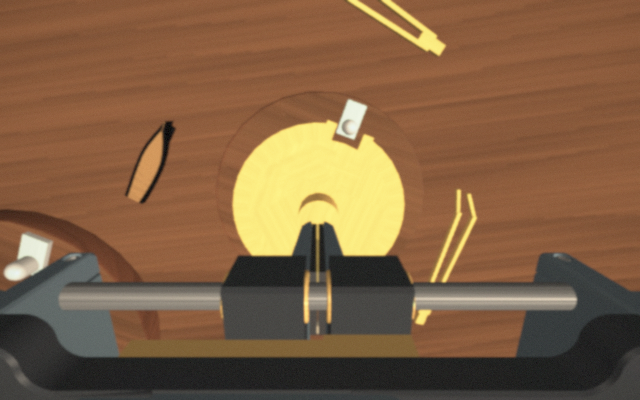

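The notch is at -27.0° and the pin at -26.4 to -27.3°, so they're aligned, and the fingertip is over the hub at about (318,220). Now I press down gently.

```bash

python3 -m inch '[{"x":0.1,"y":0.15,"z":2.0,"yaw":0,"gripper":-1},{"x":0,"y":0,"z":1.5,"yaw":0,"gripper":-1},{"x":0,"y":0,"z":0.4,"yaw":0,"gripper":-1},{"x":0,"y":0,"z":0,"yaw":0,"gripper":-1},{"x":0,"y":0,"z":0,"yaw":0,"gripper":-1}]'
python3 -m inch '[{"x":0,"y":0,"z":0.15,"yaw":0,"gripper":-1},{"x":0,"y":0,"z":0.15,"yaw":0,"gripper":-1},{"x":0,"y":0,"z":0.15,"yaw":0,"gripper":-1},{"x":0,"y":0,"z":0.1,"yaw":0,"gripper":-1},{"x":0,"y":0,"z":0.1,"yaw":0,"gripper":-1},{"x":0,"y":0,"z":0.1,"yaw":0,"gripper":-1},{"x":0,"y":0,"z":0,"yaw":0,"gripper":-1}]'
```

```text
time_s: 12.2
ee_pos: [562.4, -115.1, 99.1]
ee_rot: [-180.0, 0.0, -7.5]
force: [0.9, 0.8, -0.1]
gripper_width: 0.4
time_s: 12.78
ee_pos: [563.0, -115.1, 91.9]
ee_rot: [180.0, -0.0, -7.5]
force: [-1.4, -0.0, 3.5]
gripper_width: 0.2
```

```bash

python3 -m inch '[{"x":0,"y":0,"z":0.1,"yaw":0,"gripper":-1},{"x":0,"y":0,"z":0.1,"yaw":0,"gripper":-1},{"x":0,"y":0,"z":0.1,"yaw":0,"gripper":-1},{"x":0,"y":0,"z":0.1,"yaw":0,"gripper":-1},{"x":0,"y":0,"z":0,"yaw":0,"gripper":-1}]'
python3 -m inch '[{"x":0,"y":0,"z":0.1,"yaw":0,"gripper":-1},{"x":0,"y":0,"z":0.1,"yaw":0,"gripper":-1},{"x":0,"y":0,"z":0.1,"yaw":0,"gripper":-1},{"x":0,"y":0,"z":0,"yaw":0,"gripper":-1},{"x":0,"y":0,"z":0,"yaw":0,"gripper":-1}]'
```

```text
time_s: 13.2
ee_pos: [563.0, -115.1, 87.7]
ee_rot: [180.0, -0.0, -7.5]
force: [-0.9, 0.4, 4.2]
gripper_width: 0.7
time_s: 13.62
ee_pos: [563.0, -115.1, 84.6]
ee_rot: [180.0, -0.0, -7.5]
force: [-0.1, 0.6, 4.2]
gripper_width: 0.5
```

Already well past the 1 mm stop at only 4 N, so the pin is in the notch. I'll continue to the hard stop.

```bash

python3 -m inch '[{"x":0,"y":0,"z":0.1,"yaw":0,"gripper":-1},{"x":0,"y":0,"z":0.1,"yaw":0,"gripper":-1},{"x":0,"y":0,"z":0.1,"yaw":0,"gripper":-1},{"x":0,"y":0,"z":0,"yaw":0,"gripper":-1},{"x":0,"y":0,"z":0,"yaw":0,"gripper":-1},{"x":0,"y":0,"z":0,"yaw":0,"gripper":-1}]'
```

```text
time_s: 14.12
ee_pos: [563.0, -115.1, 82.8]
ee_rot: [180.0, -0.1, -7.5]
force: [-2.4, 0.3, 12.0]
gripper_width: 0.3
```

```bash

python3 -m inch '[{"x":0,"y":0,"z":0.1,"yaw":0,"gripper":-1},{"x":0,"y":0,"z":0,"yaw":0,"gripper":-1},{"x":0,"y":0,"z":0,"yaw":0,"gripper":-1}]'
python3 -m inch '[{"x":0,"y":0,"z":-0.3,"yaw":0,"gripper":-1},{"x":0,"y":0,"z":-1,"yaw":0,"gripper":-1},{"x":0,"y":0,"z":-2.5,"yaw":0,"gripper":-1},{"x":0,"y":0,"z":-3.5,"yaw":0,"gripper":-1},{"x":-3,"y":0,"z":-2,"yaw":0,"gripper":-1},{"x":-3,"y":0,"z":0,"yaw":0,"gripper":-1},{"x":-3,"y":0,"z":0,"yaw":0,"gripper":-1},{"x":0,"y":0,"z":0,"yaw":0,"gripper":-1},{"x":0,"y":0,"z":0,"yaw":0,"gripper":-1}]'
python3 - <<'E'
from h import *
f=cams.grab_frame("wrist"); g=cams.grab_frame("scene")
print(gap(f,ymax=215,z=37))
cv2.imwrite("pics/p6.png",np.vstack([f["pixels"][:270,:,::-1],cv2.resize(g["pixels"][180:280,280:400,::-1],(396,330)).copy() if 0 else cv2.copyMakeBorder(cv2.resize(g["pixels"][190:280,270:400,::-1],(468,324)),0,0,0,172,0)]))
E
```

```text
time_s: 14.37
ee_pos: [563.1, -115.1, 82.7]
ee_rot: [180.0, -0.1, -7.5]
force: [-5.0, 0.7, 18.0]
gripper_width: 0.5
time_s: 15.12
ee_pos: [472.5, -103.2, 173.7]
ee_rot: [180.0, -0.0, -7.5]
force: [-0.5, 0.9, 0.1]
gripper_width: 0.2
{'notch_floor': np.float64(-27.378414681840713), 'walls': (np.float64(-37.6739085197789), np.float64(-17.511229399830544)), 'n': 31, 'rmed': np.float64(70.17221783245711), 'pin': np.float64(-28.033734887272487), 'br': np.float64(71.19073345612397), 'bn': np.int32(523)}
```

View pics/p6.png

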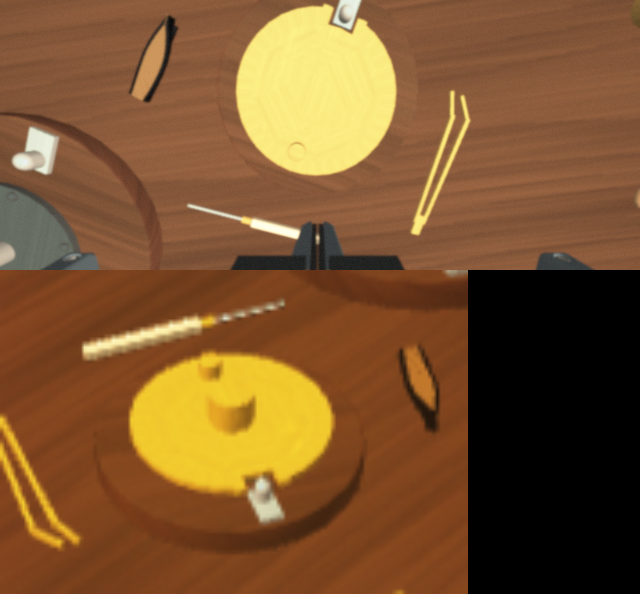

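The pin, at (347,13) in the wrist view and (263,490) in the scene crop, stands up through the notch. The plate lies low and level, the bystanders haven't moved, and the arm is clear.

```bash
python3 -c "
from workcell import env; print(env.job_done())"
```

```text
the job is handed in; nothing more can be done
None
```

The jig is locked: the brass plate is fully down over the steel pin, and I handed the job in at about 15 s on the robot's clock. I pushed the stud with the closed fingertips and turned the plate about 143° clockwise until the notch stood over the pin. Then I pressed the hub down to the hard stop and moved the arm clear.

**Last checks:**
- **Alignment:** before pressing, the notch was at -27.0° and the pin at -26.4 to -27.3°. Afterwards they read -27.4° and -28.0°.
- **Pressing:** the plate slid down at about 4 N. The force then rose to 18 N with the fingertip at about 60.7 mm, where 61 mm is expected when seated.
- **After release:** the wrist and scene views show the pin standing up through the notch and the plate level. The neighbouring tools in those views look undisturbed. I judged that by eye and did not re-measure their positions or check the other things on the desk.

**What disagreed or failed:**
- The first move command was refused because its rows left out some values; nothing moved.
- One notch reading partway round was unusable because the gripper cut off the plate's outline in the image; the later readings were sound.
- The estimates of the plate's centre differed by up to about 2 mm between cameras.

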